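# Put the clay ware up to dry

### The job

Put the two washed clay pieces up to dry: hang the cup that has a handle by its handle on the stand's hook, and set the oblong trough down gently, the right way up, lengthwise along the narrow raised bar between the two small pots, centred across the bar's width so that it rests level. Do not shift or knock over the small pots or anything else on the table.

Things in the scene. Friction and masses are not known exactly. Their poses are not given: they have to be found in the camera images.
- trough: The oblong open trough (small planter) of plain fired clay, 140 mm long (its y axis) by 56 mm wide (its x axis) by 50 mm high, flat underside, walls 6 mm, about 0.3 kg. Stands upright on the table, any heading. Origin: centre of its underside, z up.
- mug: The one cup with a handle, plain fired clay, 62 mm across its round body (52 mm at the foot), 80 mm high, about 0.16 kg; hung up and let go, it tilts over and swings for some seconds, which does no harm. Starts upright on the table, any heading. Its handle stands out to its +y side, in its y-z plane, reaching 70 mm from the cup's axis. Origin: centre of its underside, z up.
- mug_loop (a point): Centre of the opening in the cup's handle, 46 mm out along the cup's +y and 42 mm above its underside. The opening is about 30 mm (along y) by 38 mm (along z) and goes through along the cup's x axis; the handle bar is 9 mm thick. The underside of the handle's level top bar is 61 mm above the cup's underside, the top side of its bottom bar about 23 mm.
- bar: Fixed narrow raised drying bar: a wooden bar 340 mm long (its y axis), only 36 mm wide (its x axis), level top 110 mm above the table, carried on two concrete blocks (each 60 mm along x, 70 mm along y, 90 mm high, 120 mm either side of the middle). Origin: on the table under the bar's middle, z up.
- hook_stand: Fixed steel hook stand: base 140 mm across, 12 mm high; post 16 mm thick, 218 mm high. One hook, a round rod 12 mm thick, runs level from the post along the stand's -x, its centre 200 mm above the table, to 75 mm from the post's axis, then turns up to a tip 87 mm out, topmost 218 mm high. Faces the robot roughly. Origin: centre of the base on the table, z up.
- hook_seat (a point): Point on the centre line of the hook's level rod, 50 mm out from the post's axis, 200 mm above the table.
- pot_a: Small round clay pot standing on the bar towards the bar's +y end, 44 mm across, 55 mm high; to be left alone. Origin: centre of its underside, on the bar's top.
- pot_b: The same kind of pot towards the bar's -y end; to be left alone. The clear gap between the two pots is 166 to 236 mm. Origin: centre of its underside, on the bar's top.
- beaker: Clay beaker without handle, 68 mm across, 85 mm high; bystander on the table. Origin: centre of its underside, z up.
- jar: Round amber glass jar, 70 mm across, 75 mm high; bystander on the table. Origin: centre of its underside, z up.
- kiln_prop: Grey round kiln prop, 38 mm across, 70 mm high; bystander on the table in front of the bar. Origin: centre of its underside, z up.
- rib: Wooden-handled metal spatula, 180 mm long, lying on the table behind everything; bystander.
Mind the look-alikes: they are no part of the job. What is shaped like the trough but green or white is not meant.

How it is judged:
By the outcome, as a careful person would: the job done as asked, in the order asked, and still so for the second after the job is handed in, with the robot touching nothing.
It also fails if it takes over 58 s, if anything falls off the work surface, if the arm or the gripper's body presses on something with over 40 N, if the wrist force passes 120 N, or if a joint passes its speed limit or range.

### The arm

A 6-joint arm with a two-finger parallel gripper is mounted at the origin on the work surface. World frame = base frame: x ahead of the robot, y to its left, z up, the work surface at z = 0. Lengths are in m, angles in rad, forces in N, time in s.
With the tool pointing down it reaches from about 0.325 to 0.775 m from the base axis. Payload 5.5 kg.
Tool frame: the origin (TCP) lies midway between the tips of the shut fingers; the grasp point (between the pads) lies ctrl.grip_point_offset behind it (ctrl.grip_point_offset is the distance from the TCP to the grasp point, in m); z points along the fingers, y is the line along which they close (so a half turn about z gives the same grasp; the last joint's range is limited). The gripper opens to 88 mm and grips with 3 to 60 N. Pads are 20 mm wide; open, the fingers measure 115 mm over their backs; the gripper's body (75 mm by 178 mm) begins 61 mm behind the grasp point.
Start: joints at [1.094, 0.091, 1.231, -0, 1.82, -0.057], TCP at [0.245, 0.548, 0.223] pointing down, gripper open.
Joint ranges: [-2.87, 2.87], [-0.86, 2.18], [0.17, 2.46], [-1.51, 4.65], [0.06, 2.69], [-2.65, 2.65]. Speed limits (rad/s): [2.57, 2.57, 3.01, 3.14, 3.14, 3.14].

### API

Orientations are given as [roll, pitch, yaw] about the fixed x, y, z axes, in that order (R = Rz(yaw) Ry(pitch) Rx(roll)).
In Python, from bench import ctrl, eoat, kinematics, camera, camera_params, monitor gives the robot as it stands. The module is installed in compiled form; this text tells all that it offers. Calls block until the motion is done:
- ctrl.reach(position, orientation): joint-space move of the TCP to a pose.
- ctrl.move_linear(position, frame=None, max_speed=0.15, force_limit=None): straight line of the TCP; frame=None keeps the orientation; max_speed is the mean speed in m/s. With force_limit (N) it stops when the force on the tool has changed by that much, and returns True; else False.
- ctrl.move_j(angles): joint-space move.
- eoat.grip(opening): opening from 0.0 (shut) to 1.0 (fully open); the grip force is fixed at half the most; returns when the fingers have stopped.
- ctrl.dwell(seconds).
- kinematics.solve_ik(position, orientation): joint angles nearest the present ones, or None.
- camera(name): name is "side" or "top" or "wrist"; returns the picture (400x640x3 uint8, red, green, blue); there is no depth.
- camera_params(name): a dict with "K" (3x3 intrinsics, pixels), "R" (3x3) and "t" (3): a world point X has camera coordinates R X + t. Camera axes: x right, y down, z forward; pixel columns grow to the right and rows downward; lengths in m; the calibration is good to about 2 mm. A picture is of the moment at which its call begins: read the wrist's pose just before it. camera_params takes no time and is no camera call; for the wrist camera it gives the pose at the moment of the call.
A pose or a line that the arm cannot do raises ctrl.Unreachable and nothing moves.
- ctrl.hand_in(): hands the job in; it is judged then, once.
Readings, each from a call of its own:
- monitor.current_clock(): time.
- monitor.current_joint_pos(): joint angles.
- monitor.current_dq(): joint speeds.
- monitor.current_tau(): joint torques, N m.
- monitor.current_tool_pos(): TCP position.
- monitor.current_orientation(): TCP orientation.
- monitor.current_ft_force(): force on the tool from outside, world axes, zero at the start.
- monitor.current_ft_torque(): the same for the moment, N m.
- monitor.current_opening(): opening from 0.0 (shut) to 1.0 (fully open).
- monitor.current_grasp_force(): force on a finger pad.
Only numpy, scipy, OpenCV 4.12 (cv2) and the standard library are available. Lean on these libraries where they do the work, as an engineer would, in place of code of your own. Each camera call takes 0.05 s, during which the arm holds its last target. There are 200 camera calls.

## Working session

There is one attempt and no reset: what is moved stays moved. The work goes in short steps, each a Python script; the robot and the scene stay as the last script left them, time stands still between calls to the robot, and variables do not carry over. Pictures are saved under pics/ and viewed, at most 10 in all, crops included, and the job is handed in when it is done.

```bash
mkdir -p pics; ls
python3 - <<'E'
from bench import ctrl,camera,camera_params,monitor
import cv2
for n in("top","side"):
    cv2.imwrite(f"pics/{n}0.png",camera(n)[...,::-1])
    p=camera_params(n);print(n,p["K"].tolist(),p["R"].round(4).tolist(),p["t"].round(4).tolist())
p=camera_params("wrist");print(p["K"].tolist(),(-p["R"].T@p["t"]).round(3),p["R"].round(3).tolist())
print(monitor.current_clock(),ctrl.grip_point_offset,monitor.current_orientation())
E
```

```text
pics
top [[382.8925017522375, 0.0, 316.06555530733345], [0.0, 382.8925017522375, 198.70216470912567], [0.0, 0.0, 1.0]] [[0.0124, -0.9997, 0.0189], [-0.9955, -0.0141, -0.0933], [0.0936, -0.0177, -0.9955]] [-0.0554, 0.4966, 0.9686]
side [[496.7923515461197, 0.0, 318.4455806533939], [0.0, 496.7923515461197, 196.2594751321828], [0.0, 0.0, 1.0]] [[0.9012, -0.4331, -0.0141], [-0.233, -0.4568, -0.8585], [0.3654, 0.777, -0.5126]] [-0.4419, 0.2187, 1.0504]
[[284.7896124845808, 0.0, 320.2174404317024], [0.0, 284.7896124845808, 198.1900254085955], [0.0, 0.0, 1.0]] [0.182 0.577 0.385] [[0.407, 0.913, -0.002], [0.884, -0.394, 0.25], [0.228, -0.103, -0.968]]
0.1 0.0187 [-3.13985932e+00 -6.79339604e-05  2.72182579e+00]
```

View pics/top0.png

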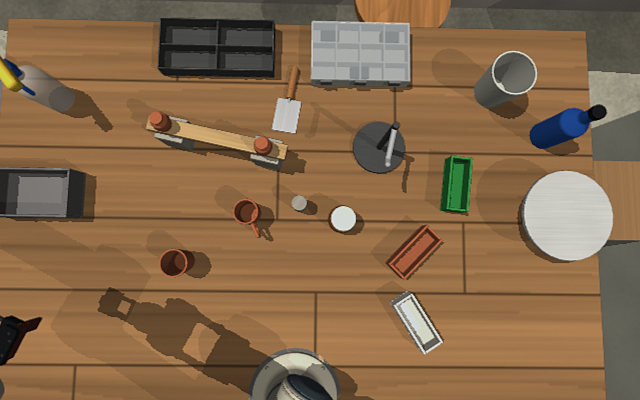

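View pics/side0.png

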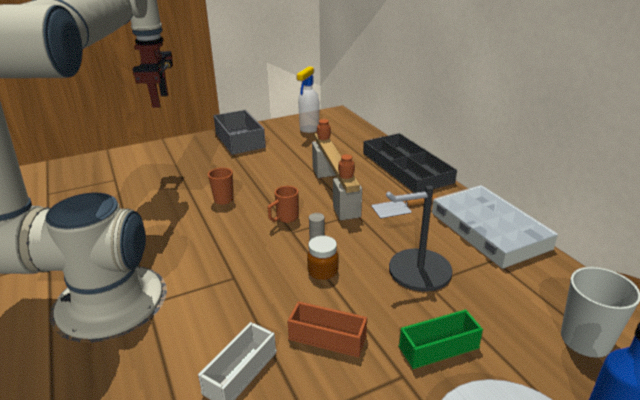

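Top view: mug body at (247,211) with its handle toward (263,233). The handleless beaker at (176,262) is its look-alike. The plain clay trough is at (415,252); its look-alikes are green (457,184) and white (417,322). The bar runs from (150,125) to (285,152) with pots at (160,119) and (263,145). The stand base is at (379,147). I choose (247,211) and (415,252), and check them in one crop together with rough positions.

```bash
cat > h.py <<'E'
import cv2,numpy as np
from bench import ctrl,eoat,kinematics,camera,camera_params,monitor
def cast(p,uv,z):
    uv=np.atleast_2d(uv).astype(float)
    C=-p["R"].T@p["t"]
    d=np.c_[uv,np.ones(len(uv))]@np.linalg.inv(p["K"]).T@p["R"]
    return (C+d*((z-C[2])/d[:,2])[:,None])[:,:2]
def cast_to(p,uv,axis,val):
    C=-p["R"].T@p["t"]; d=p["R"].T@np.linalg.inv(p["K"])@np.array([*uv,1.]); return C+d*((val-C[axis])/d[axis])
def proj(p,X):
    q=(np.atleast_2d(X)@p["R"].T+p["t"])@p["K"].T; return q[:,:2]/q[:,2:]
def comps(m,amin):
    n,l,s,c=cv2.connectedComponentsWithStats(m.astype(np.uint8)); 
    return [((l==i).astype(np.uint8),s[i],c[i]) for i in range(1,n) if s[i,4]>=amin]
def clay(im):
    h=cv2.cvtColor(im,cv2.COLOR_RGB2HSV).astype(int); return (h[...,0]<11)&(h[...,1]>120)&(h[...,2]>40)
E
python3 - <<'E'
from h import *
im=camera("top");p=camera_params("top")
print("cam",-p["R"].T@p["t"])
for m,s,c in comps(clay(im),60): 
    ct=max(cv2.findContours(m,0,2)[0],key=cv2.contourArea)
    print(s,c.round(1),cv2.minAreaRect(ct))
for n,uv,z in[("mug",(247,211),.08),("handle",(263,233),.05),("trough",(415,252),.05),("stand",(379,147),.012),("posttop",(395,127),.218),("tip",(390,164),.215),("potA",(159,118),.165),("potB",(262,144),.165),("barL",(148,124),.11),("barR",(287,153),.11),("prop",(299,202),.07),("jar",(343,218),.075),("beaker",(174,262),.085)]:
    print(n,cast(p,uv,z).round(3))
a=cv2.resize(im[190:290,210:310],(400,400),interpolation=2);b=cv2.resize(im[205:305,365:465],(400,400),interpolation=2)
cv2.imwrite("pics/crop1.png",np.hstack([a,b])[...,::-1])
E
```

```text
cam [ 0.4044004  -0.03126439  1.01159107]
[150 112  21  20 321] [160.  121.1] ((160.0, 121.5), (19.0, 20.0), 90.0)
[254 137  18  18 258] [262.5 145.5] ((262.5, 145.5), (17.0, 17.0), 90.0)
[233 199  28  39 618] [247.4 213.6] ((250.6534881591797, 215.53468322753906), (38.838584899902344, 25.188791275024414), 39.289405822753906)
[ 386  225   57   54 1424] [413.6 251.3] ((413.75006103515625, 251.25003051757812), (25.455841064453125, 55.86143493652344), 45.0)
[159 249  35  28 722] [175.4 262. ] ((176.0, 262.5), (27.0, 34.0), 90.0)
mug [[0.46 0.12]]
handle [[0.407 0.083]]
trough [[ 0.364 -0.298]]
stand [[ 0.639 -0.215]]
posttop [[ 0.635 -0.211]]
tip [[ 0.555 -0.201]]
potA [[0.661 0.309]]
potB [[0.606 0.077]]
barL [[0.663 0.357]]
barR [[0.598 0.024]]
prop [[ 0.484 -0.006]]
jar [[ 0.446 -0.114]]
beaker [[0.336 0.288]]
```

View pics/crop1.png

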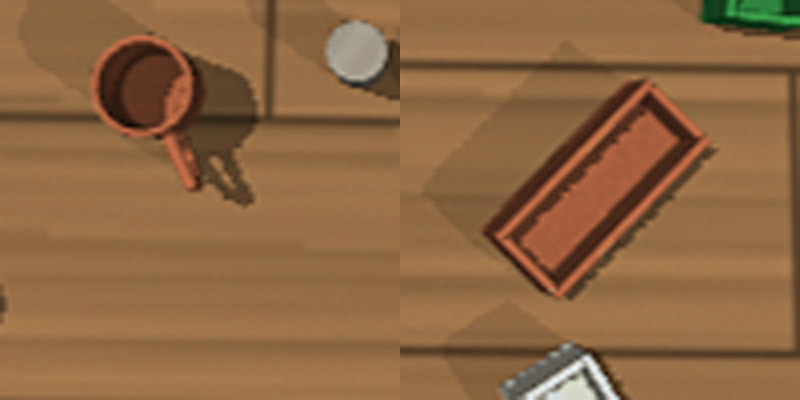

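The crop shows the handled cup (body about (246,211), handle end about (258,236)) and the plain clay trough (outer corners near (386,263) and (443,241)). Both choices are right. Next is a wrist overview of the mug, bar and hook.

Run:
```python
from h import *
ctrl.reach([0.52,0.06,0.32],[np.pi,0,np.pi]); ctrl.dwell(.2)
p=camera_params("wrist");im=camera("wrist")
np.savez("A.npz",im=im,**p)
cv2.imwrite("pics/A.png",im[...,::-1]);print(monitor.current_clock(),monitor.current_joint_pos(),-p["R"].T@p["t"])
for n,X in dict(mug=[.46,.12,.08],seat=[.585,-.205,.2],post=[.637,-.213,.218],tip=[.55,-.2,.218],potA=[.661,.309,.165],potB=[.606,.077,.165],barL=[.663,.357,.11],barR=[.598,.024,.11]).items(): print(n,proj(p,X).round(0))
```

```text
2.4417 [ 5.08659771e-02 -7.18432843e-02  1.22061697e+00  1.32167146e-05
  1.99303792e+00 -1.52081423e+00] [0.4514426  0.06207591 0.48338379]
mug [[362. 131.]]
seat [[ 73. 252.]]
post [[ 62. 304.]]
tip [[ 55. 227.]]
potA [[515. 296.]]
potB [[332. 256.]]
barL [[523. 275.]]
barR [[293. 233.]]
```

View pics/A.png

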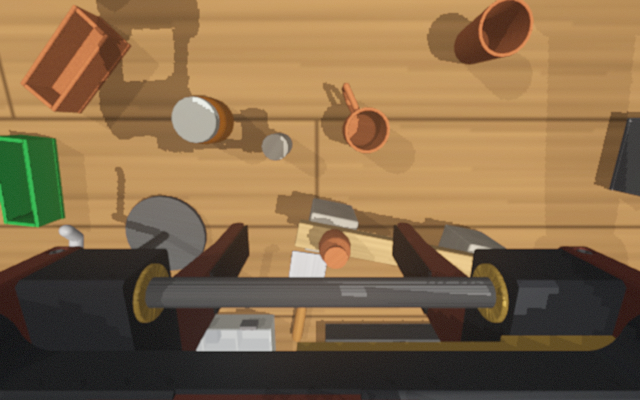

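The wrist view shows the mug rim at about (366,130), its handle end at (347,86) and pot_b at (335,248). The gripper hides the bar and the hook. I'll take a half-turned view for those and measure the mug in this one.

Run:
```python
from h import *
ctrl.reach([0.50,0.03,0.32],[np.pi,0,0]); ctrl.dwell(.2)
p=camera_params("wrist");im=camera("wrist")
np.savez("B.npz",im=im,**p)
cv2.imwrite("pics/B.png",im[...,::-1]);print(monitor.current_clock(),monitor.current_joint_pos(),-p["R"].T@p["t"])
A=np.load("A.npz")
for m,s,c in comps(clay(A["im"]),200): 
    if s[1]<200: print(s,c.round(1))
c=A["im"][70:160,330:400]; cv2.imwrite("pics/Ac.png",np.hstack([cv2.resize(c[...,::-1],None,fx=6,fy=6),cv2.cvtColor(cv2.resize(clay(c).astype(np.uint8)*255,None,fx=6,fy=6),8)])[:,:800])
```

```text
5.2917 [-7.97416991e-03 -1.31386148e-01  1.27585719e+00  6.30528530e-06
  1.99716990e+00  1.56268228e+00] [0.56761199 0.03157132 0.48352364]
[ 482    0   48   53 1500] [506.3  26.3]
[455  13  43  50 617] [471.9  44.8]
```

View pics/B.png

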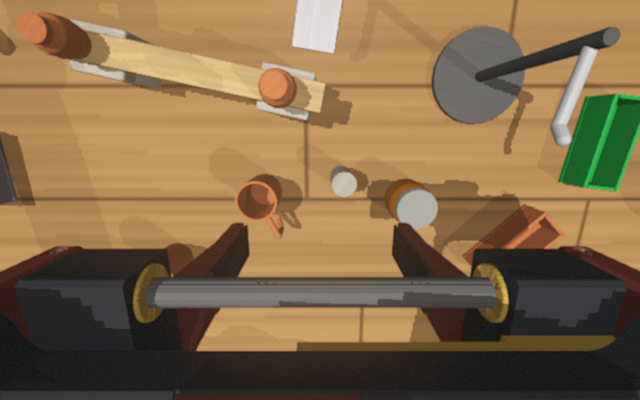

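View pics/Ac.png

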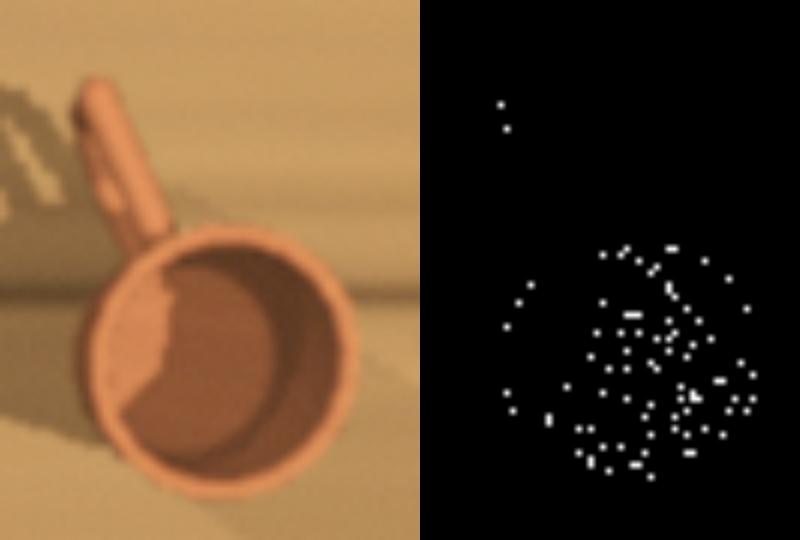

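View B shows the mug at (258,200), pots at (277,85) and (38,28), the bar's right end at (325,97), the rod from (588,50) to (563,130), and the tip at (562,140). The crop puts the mug rim centre at (366.6,130.1) in view A, with the top handle bar running through (346.2,85.4) and (355.4,106.6). I'll zoom in on the bar and hook for edges.

Run:
```python
from h import *
A=np.load("A.npz");B=np.load("B.npz");im=B["im"]
a=cv2.resize(im[5:125,15:335],(800,300),interpolation=2)
b=cv2.resize(im[20:150,520:640],(277,300),interpolation=2)
c=cv2.resize(im[170:250,220:300],(300,300),interpolation=2)
cv2.imwrite("pics/Bc.png",np.vstack([a,np.hstack([b,c,np.zeros((300,223,3),np.uint8)])])[...,::-1])
def clay2(im): f=im.astype(float)+1; return (f[...,1]/f[...,0]<.70)&(f[...,0]>70)
print(im[65,200],im[100,200],im[150,150],im[200,244])
for N,D in(("A",A),("B",B)):
  for m,s,c in comps(clay2(D["im"]),200):
    if s[1]<210: print(N,s,c.round(1))
g=cast(A,[366.6,130.1],.08);h=cast(A,[[346.2,85.4],[355.4,106.6]],.07);print("mugA",g,h)
d=h[0]-h[1];print(np.degrees(np.arctan2(d[1],d[0])))
print(cast(B,[258,200],.08))
```

```text
[213 181 125] [195 152  98] [199 155  98] [110  65  39]
A [ 454    0   80   64 3604] [495.   32.2]
A [  21    5  110  108 6818] [75.3 61.6]
A [ 342   83   48   70 1984] [363.5 125. ]
A [199  96  35  48 626] [221.  120.7]
B [  17   12   74   47 2441] [53.7 34.6]
B [ 259   69   37   38 1128] [277.   87.5]
B [ 234  174   50   65 1935] [260.8 200.7]
B [384 179  45  42 587] [398.  192.6]
B [ 462  204  103   62 2618] [520.  232.6]
mugA [[0.45864083 0.12606918]] [[0.39971934 0.09742467]
 [0.42719799 0.11082241]]
-154.00756431492488
[[0.46051918 0.12278962]]
```

View pics/Bc.png

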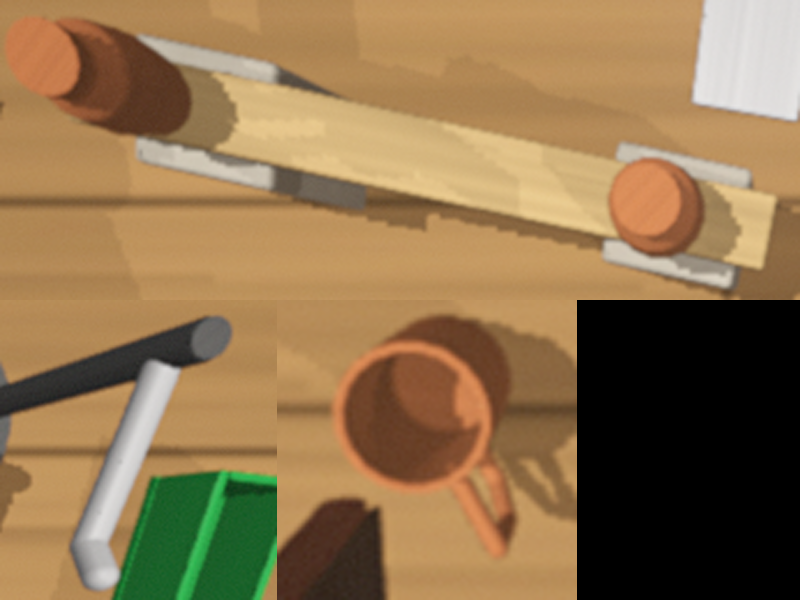

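The zoom gives bar edges far (340,97) to (775,196) and near (275,163) to (763,269) in crop pixels. It also gives the post top (212,338), the rod (160,370) to (92,540), the mug rim centre (413,416) and its handle (462,482) to (500,548). I'll cast these and check them against the given sizes.

Run:
```python
from h import *
A=np.load("A.npz");B=np.load("B.npz")
ba=lambda L:np.array(L)/2.5-.3+[15,5]
hk=lambda L:(np.array(L)-[0,300])/2.308-.3+[520,20]
mg=lambda L:(np.array(L)-[277,300])/3.75-.4+[220,170]
f=cast(B,ba([[240,74],[340,97],[615,158],[775,196]]),.11);n=cast(B,ba([[275,163],[365,186],[600,238],[763,269]]),.11)
print("far",f.round(4).tolist(),"near",n.round(4).tolist())
for e in(f,n):
    k=np.polyfit(e[:,1],e[:,0],1);print(k,np.polyval(k,e[:,1])-e[:,0])
print("pots",cast(B,ba([[648,199],[43,55]]),.165))
print("post",cast(B,hk([[212,338]]),.218)); r=cast(B,hk([[160,370],[92,540]]),.2);print("rod",r,np.degrees(np.arctan2(*(r[1]-r[0])[::-1])))
print("tip",cast(B,hk([[102,578]]),.215))
g=cast(B,mg([[413,416]]),.08);h=cast(B,mg([[500,548],[462,482]]),.07);d=h[0]-h[1];print("mugB",g,h,np.degrees(np.arctan2(d[1],d[0])))
# top view hook check
T=camera_params("top");print("mugT",cast(T,[246.0,211.0],.08), cast(T,[[160,119],[262.5,144.5]],.165))
im=camera("side");S=camera_params("side")
for nm,X in dict(post=[.635,-.211,.218],rodend=[.56,-.2,.2],tip=[.55,-.2,.218]).items(): print(nm,proj(S,X))
cv2.imwrite("pics/Sc.png",np.vstack([cv2.resize(im[170:220,370:450],(800,500),interpolation=2)])[...,::-1])
```

```text
far [[0.6706, 0.2788], [0.6608, 0.2331], [0.6341, 0.1038], [0.6169, 0.0261]] near [[0.6317, 0.2689], [0.6214, 0.2267], [0.5973, 0.1131], [0.5825, 0.032]]
[0.2115126  0.61163402] [ 1.76507235e-05  1.55757705e-04 -4.72700942e-04  2.99292513e-04]
[0.20742854 0.57500422] [-0.00095634  0.00067116  0.00118256 -0.00089738]
pots [[0.6084155  0.08013074]
 [0.66221846 0.31990583]]
post [[ 0.63957247 -0.21291124]]
rod [[ 0.63312917 -0.21197035]
 [ 0.56854313 -0.19888271]] 168.54476290240586
tip [[ 0.55376278 -0.19380313]]
mugB [[0.45970838 0.12596248]] [[0.40047839 0.09545159]
 [0.42921738 0.10990343]] -153.30377292945315
mugT [[0.45957311 0.12200465]] [[0.65893391 0.30674994]
 [0.6044876  0.07549592]]
post [[426.35031781 186.40094752]]
rodend [[391.469165   200.20725185]]
tip [[387.74766679 193.63479253]]
```

View pics/Sc.png

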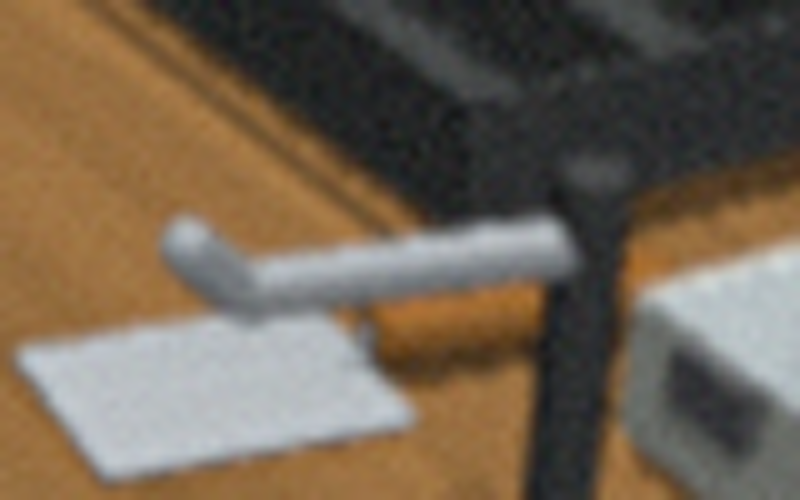

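The mug positions agree between views: (0.459,0.126), handle heading −153.8°. The bar width measures 36.6 mm, and its middle is about (0.634,0.196) with a heading tilt of 11.85°. The hook bend measures 72 mm from the post against 75 mm given. The side view agrees, with the post top at (429,187), the rod along (395,198) to (424,194) and the tip near (388,194). Now I'll pick the mug and take it to the hook.

```bash
cat >> h.py <<'E'
rd=np.radians(168.5); rod=np.array([np.cos(rd),np.sin(rd),0]); post=np.array([.6396,-.2129,0])
hd=np.radians(-101.5); hu=np.array([np.cos(hd),np.sin(hd),0])
def tcp_hook(out,under): # TCP with the loop `out` m from the post, mug underside at `under`
    q=post+out*rod-.046*hu; q[2]=under+.0313; return q
E
python3 - <<'E'
from h import *
y0=np.radians(-153.8+180); y1=hd+np.pi
for q,y in(([.459,.126,.15],y0),(tcp_hook(.15,.164),y1),(tcp_hook(.05,.14),y1)): print(kinematics.solve_ik(q,[np.pi,0,y]))
ctrl.reach([.459,.126,.15],[np.pi,0,y0])
print(ctrl.move_linear([.459,.126,.0313],max_speed=.1,force_limit=8))
eoat.grip(0); print(monitor.current_opening()*88,monitor.current_grasp_force(),monitor.current_tool_pos())
ctrl.move_linear([.459,.126,.195],max_speed=.15)
print(monitor.current_opening()*88,monitor.current_ft_force(),monitor.current_clock())
ctrl.reach(tcp_hook(.15,.164),[np.pi,0,y1])
print(monitor.current_tool_pos(),tcp_hook(.15,.164),monitor.current_clock(),monitor.current_ft_force())
im=camera("side");cv2.imwrite("pics/pre.png",im[110:310,250:510,::-1].repeat(3,0).repeat(3,1))
S=camera_params("side")
Z=lambda o,z:post+o*rod+[0,0,z]
print(proj(S,[Z(.15,.164+.042),Z(.087,.218),Z(0,.218)])-[250,110])
E
```

```text
[ 1.96417970e-01 -2.48834173e-01  1.68133010e+00 -4.44089210e-16
  1.70909673e+00  1.30993803e+00]
[-0.33361516 -0.12724404  1.49474353  0.          1.77409316 -0.1329023 ]
[-0.31220284  0.14123564  1.26737803  0.          1.73297898 -0.11148998]
False
60.35786396391714 29.994981169584207 [0.45915682 0.12592281 0.03147979]
60.318286693516704 [ 0.41879532 -0.79408796 -1.65301885] 9.2833
[ 0.50174881 -0.13737361  0.19495191] [ 0.50178222 -0.13791827  0.1953    ] 10.5833 [ 1.10970528  0.95425028 -1.57188294]
[[108.07444724  91.67143965]
 [138.39478772  82.1199852 ]
 [178.77970638  76.30241292]]
```

View pics/pre.png

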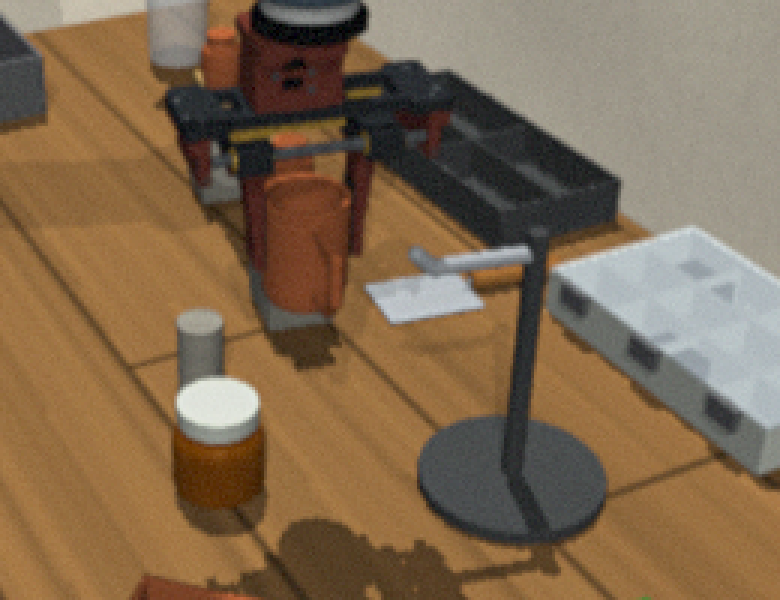

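The mug is held upright with its handle edge-on at crop pixel (330,275), level with the hook tip at (418,258), as predicted. Insert, lower, release.

Run:
```python
from h import *
hit=ctrl.move_linear(tcp_hook(.05,.164),max_speed=.06,force_limit=5)
print(hit,monitor.current_tool_pos()-tcp_hook(.05,.164),monitor.current_ft_force())
if not hit:
    hit=ctrl.move_linear(tcp_hook(.05,.138),max_speed=.03,force_limit=3)
    print(hit,monitor.current_tool_pos()[2]-.0313,monitor.current_ft_force(),monitor.current_clock())
```

```text
False [-1.54925891e-04  5.75274414e-05  1.80984193e-04] [ 0.03012941  0.41189931 -1.50490558]
True 0.14302796436185444 [1.36586795 0.84098751 3.89156508] 13.1083
```

Contact came with the underside at 143 mm (145 expected), so the top bar of the handle rests on the rod. Release, rise, then go look at the trough.

Run:
```python
from h import *
eoat.grip(1.0); q=monitor.current_tool_pos(); q[2]=.33; ctrl.move_linear(q,max_speed=.15)
ctrl.reach([.43,-.29,.25],[np.pi,0,np.pi]); ctrl.dwell(.15)
p=camera_params("wrist");im=camera("wrist");np.savez("C.npz",im=im,**p)
print(monitor.current_clock(),monitor.current_joint_pos())
t=camera("side")[150:300,340:480]
f=im.astype(float)+1;m=(f[...,1]/f[...,0]<.70)&(f[...,0]>70)
for k,s,c in comps(m,1000): print(s,c)
v=np.zeros((300,800,3),np.uint8);v[:,:480]=cv2.resize(im,(480,300),interpolation=3);v[:,480:760]=cv2.resize(t,(280,300))
cv2.imwrite("pics/C.png",v[...,::-1])
```

```text
16.9583 [-6.58549874e-01 -1.19961353e-01  1.39112792e+00  4.68423136e-05
  1.87035102e+00 -2.22946072e+00]
[ 260   68  110  114 5358] [314.53826054 124.4675252 ]
[ 371  308   70   35 1886] [403.08271474 327.06733828]
```

View pics/C.png

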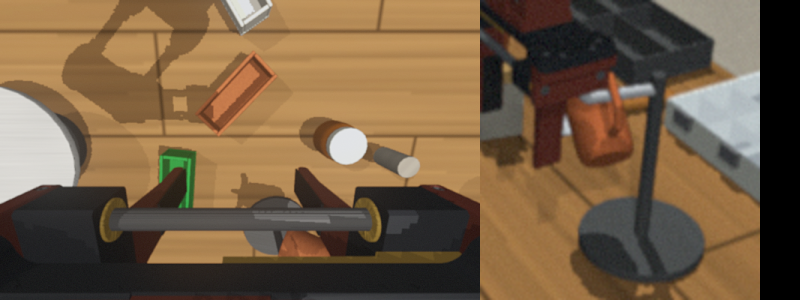

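The right inset shows the mug hanging on the rod by its handle. The left shows the trough at about (237,93), i.e. (315,124) in the full picture, with the camera right over it. Measure its rim.

Run:
```python
from h import *
C=np.load("C.npz");f=C["im"].astype(float)+1;m=(f[...,1]/f[...,0]<.72)&(f[...,0]>60)
m=cv2.morphologyEx(m.astype(np.uint8),2,np.ones((3,3)))
k=[x for x in comps(m,1000) if x[1][1]<100][0]
ct=max(cv2.findContours(k[0],0,1)[0],key=cv2.contourArea)[:,0]
print(-C["R"].T@C["t"])
w=(cast(C,ct,.05)*1000).astype(np.float32)
r=cv2.minAreaRect(w);print(r,cv2.boxPoints(r).round(1).tolist())
c0,s0,a0=r; a=np.radians(a0); q=(w-np.array(c0))@np.array([[np.cos(a),-np.sin(a)],[np.sin(a),np.cos(a)]])
print([np.percentile(q[:,i],[0,3,97,100]).round(1) for i in(0,1)])
```

```text
[ 0.36166153 -0.28833461  0.41359994]
((364.34918212890625, -297.57659912109375), (58.50296401977539, 141.3421630859375), 45.606170654296875) [[293.3999938964844, -269.0], [394.3999938964844, -367.8999938964844], [435.29998779296875, -326.1000061035156], [334.29998779296875, -227.1999969482422]]
[array([-29.3, -28.8,  29.1,  29.3]), array([-70.7, -70.1,  70.4,  70.7])]
```

The trough measures 58.5 × 141.3 mm (56 × 140 given), centred at (0.3643,−0.2976). Pick it and carry it high over to the bar.

Run:
```python
from h import *
yp,yt=np.radians(135.6),np.radians(78.15); c=np.array([.3643,-.2976]); b=np.array([.6343,.1955])
print(kinematics.solve_ik([*b,.27],[np.pi,0,yt]),kinematics.solve_ik([*b,.122],[np.pi,0,yt]))
ctrl.reach([*c,.12],[np.pi,0,yp])
print(ctrl.move_linear([*c,.0133],max_speed=.08,force_limit=8))
eoat.grip(0); print(monitor.current_opening()*88,monitor.current_grasp_force())
ctrl.move_linear([*c,.27],max_speed=.15); print(monitor.current_opening()*88,monitor.current_ft_force(),monitor.current_clock())
ctrl.reach([*b,.27],[np.pi,0,yt]); ctrl.move_linear([*b,.145],max_speed=.1)
ctrl.dwell(.2)
hit=ctrl.move_linear([*b,.117],max_speed=.02,force_limit=3)
print(hit,monitor.current_tool_pos(),monitor.current_ft_force(),monitor.current_ft_torque(),monitor.current_clock())
T=camera("top");S=camera("side");np.savez("D.npz",T=T,S=S)
```

```text
[ 2.47728273e-01  2.87961092e-01  9.24937633e-01 -4.44089210e-16
  1.92869393e+00  4.54549790e-01] [ 2.47728273e-01  2.65726529e-01  1.21341988e+00 -4.44089210e-16
  1.66244624e+00  4.54549790e-01]
False
55.94423246394888 29.992246627807617
56.40346458901707 [ 0.33294977 -0.15805557 -3.64389054] 21.6417
True [0.63427875 0.19548861 0.12339538] [ 0.79496667 -0.53379336  4.38975911] [ 0.00217217 -0.04707278 -0.00797397] 26.2667
```

Contact came at TCP z 123.4 mm (123.3 expected). Release, rise, and measure the result from pose B.

Run:
```python
from h import *
eoat.grip(1.0); q=monitor.current_tool_pos(); q[2]=.3; ctrl.move_linear(q,max_speed=.12)
ctrl.reach([0.53,0.19,0.36],[np.pi,0,0]); ctrl.dwell(.2)
p=camera_params("wrist");im=camera("wrist");np.savez("E.npz",im=im,**p)
f=im.astype(float)+1;m=((f[...,1]/f[...,0]<.72)&(f[...,0]>60)).astype(np.uint8)
m=cv2.morphologyEx(m,2,np.ones((3,3)))
print(monitor.current_clock(),-p["R"].T@p["t"])
for k,s,c in comps(m,300):
    if s[1]>230: continue
    ct=max(cv2.findContours(k,0,1)[0],key=cv2.contourArea)[:,0]
    for z in(.16,.165): print(s,c.round(),z,cv2.minAreaRect((cast(p,ct,z)*1000).astype(np.float32)))
# pots before/after in the top and side views
D=camera("top"),camera("side")
for n,i in zip(("top","side"),D):
    o=cv2.imread(f"pics/{n}0.png")[...,::-1]
    for nm,im2 in(("before",o),("after",i)):
        g=im2.astype(float)+1;mm=((g[...,1]/g[...,0]<.6)&(g[...,0]>60))
        print(n,nm,[(c.round(1).tolist(),int(s[4])) for k,s,c in comps(mm,100)])
```

```text
30.2 [0.59792208 0.19158539 0.52296501]
[ 198   53   40   37 1131] [217.  71.] 0.16 ((658.4795532226562, 312.7100830078125), (39.33707046508789, 45.70158386230469), 0.034069765359163284)
[ 198   53   40   37 1131] [217.  71.] 0.165 ((657.6453857421875, 311.0415344238281), (38.79518127441406, 45.0720329284668), 0.03405219316482544)
[ 257   56  122   74 5910] [316.  93.] 0.16 ((633.0885620117188, 196.01559448242188), (140.70291137695312, 57.941062927246094), 78.17665100097656)
[ 257   56  122   74 5910] [316.  93.] 0.165 ((632.604248046875, 195.95458984375), (138.76461791992188, 57.142921447753906), 78.17671203613281)
[ 573   97   67   60 3212] [610. 127.] 0.16 ((597.1300048828125, -170.01901245117188), (97.11499786376953, 64.65355682373047), 76.20234680175781)
[ 573   97   67   60 3212] [610. 127.] 0.165 ((597.1409301757812, -165.03775024414062), (95.77719116210938, 63.762901306152344), 76.20238494873047)
[389 101  35  32 913] [406. 116.] 0.16 ((607.1856689453125, 86.3585433959961), (37.07854461669922, 41.71671676635742), 3.5030136108398438)
[389 101  35  32 913] [406. 116.] 0.165 ((6
[... 1128 characters left out ...]
9] [430. 254.] 0.165 ((424.89910888671875, 44.02458190917969), (127.16270446777344, 29.361356735229492), 49.16718673706055)
top before [([159.7, 120.9], 302), ([262.5, 145.5], 249), ([248.0, 214.0], 537), ([413.4, 251.4], 1369), ([175.2, 261.1], 481)]
top after [([190.5, 119.5], 142), ([230.5, 137.1], 626), ([262.5, 145.6], 252), ([379.7, 152.8], 849)]
side before [([146.3, 52.9], 155), ([144.8, 77.4], 121), ([323.4, 129.4], 207), ([346.0, 166.4], 287), ([221.1, 184.6], 709), ([285.2, 204.0], 801), ([322.3, 266.7], 565), ([327.2, 328.4], 3000)]
side after [([309.1, 39.6], 286), ([305.5, 67.0], 160), ([335.4, 149.2], 1178), ([221.3, 184.6], 715), ([402.4, 218.2], 1114), ([322.3, 266.7], 582)]
```

The trough measures 140.7 × 57.9 mm at rim height 160 mm. It sits at (0.633,0.196) with heading 78.2°, within about 1.5 mm of the bar's centre line and level. Pot_b is unmoved in the top view, the mug is still on the hook, and the arm is clear.

Run:
```python
from h import *
ctrl.dwell(1.5); print(monitor.current_ft_force(),monitor.current_clock()); print(ctrl.hand_in())
```

```text
[-0.24721419  0.79608682 -0.43313637] 31.8
the job is handed in; nothing more can be done
None
```

The job is handed in at 31.8 s: the mug hangs by its handle on the hook, and the trough rests upright and level along the bar between the pots, within about 1.5 mm of its centre line; pot_b measured unmoved, while the arm hid pot_a in the last top view.

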